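Slide the specimen carrier into the loading seat and lock it

TASK

Load the carrier of resin mounts into the loading station: first take the brush off the guide rails and put it down on the worktop, then slide the carrier over the apron, without lifting it or touching the mounts, until it drops fully into the seat. Last, lift the red-gripped locking lever out of its open slot, swing it over and let it drop right down into the locked notch. Leave everything else standing where it is.

Things in the scene. Friction and masses are not known exactly. Their poses are not given: they have to be found in the camera images.
- station: Fixed low loading station on the worktop. Origin on the worktop under it, z up; y is its long axis. Its +y half is an open steel apron (x -90..90, y -28..200 mm, top z = 32 mm) on which the carrier lies. Toward -y follow the seat (see seat), an aluminium end stop (y -142..-155, top z = 40 mm) and the locking lever with its gate (x -68..56, y -155..-244 mm).
- seat (a point): Centre of the seat's black floor; axes as the station's. The seat is a pocket 100 (x) x 114 mm (y), floor 6 mm below the apron; the carrier's origin lies here when seated, +-2 mm play.
- rail_entry (a point): On the station's centre line at apron height, between the near ends of the straight guide rails (station y = 24 mm). The aluminium rails run from here past the seat, 100 mm apart, 12 mm wide, tops 10 mm above the apron; from here toward +y lead-ins flare out to 170 mm apart at station y = 74 mm.
- carrier: Dark steel plate 96 (x) x 110 (y) x 14 mm, vertical corners rounded 8 mm, about 0.5 kg, lying on the apron; origin at the centre of its underside. Carries six resin mounts (x +-22; y -31, 0, 31 mm). Too wide to grasp; push it at its edges. Either end may lead. It tips about 0.1 rad going over the step into the seat, then drops flat.
- mounts: The six coloured resin mounts with polished specimens, fixed in the carrier (same origin and axes as the carrier); their tops are 21 mm above the carrier's underside.
- brush: Cleaning brush with a wooden handle, 160 mm long, up to 27 mm wide, 14 mm thick, 40 g; lying across the two guide rails over the seat. Origin at the middle of its underside; its y axis runs along it, the handle to +y (to 80 mm), bristles to -y; grip it across x near the origin, where it is about 20 mm wide.
- lever_turn (a joint): Turn of the locking lever about its vertical spindle (rad), growing clockwise seen from above. At 0 its arm points 1.0 rad clockwise of the station's +x, at 1.5 (stop) 2.5 rad. The open slot lets it lie anywhere in 0..0.27, the locked notch at 1.46..1.5; the gate wall stands between. Light friction. Locked, its tongue lies 1.5 mm over the seated carrier's edge.
- lever_lift (a joint): Lift of the lever on its spindle (m), 0 down to 0.018 up; the arm clears the gate wall above 0.010. A light spring and its weight (about 3 N down, 6 N fully lifted) pull it down.
- spindle (a point): Point on the lever's vertical spindle axis, at the height of the arm's axis when down (54 mm above the worktop).
- lever_knob (a point): Centre of the lever's red grip: an upright cylinder 22 mm in diameter, 34 mm tall (17 mm up and down from this point), 95 mm from the spindle axis, that revolves freely on its stem, so the fingers need not turn with the lever. Below it lies the lever's round arm (10 mm thick), its top 19 mm below this point.
- hose_coil: Fixed equipment behind the station: upright black coil, 278 mm wide, 256 mm tall, origin under its centre.
- cleaner: Fixed equipment behind and left: round specimen cleaner with a violet lid, 270 mm wide, 190 mm tall; its lid's centre lies 30 mm toward the robot (-x) and 77 mm to the left (+y) of this origin. A vial bracket sticks out 60 to 145 mm to its right (-y), 75 to 170 mm up.
- etch_red: Bystander: bottle with dark red cap, 52 mm wide, 120 mm tall, origin under its centre. It stands at the left, before the big fixed press, which begins at about world y = 0.53; free worktop lies between here and the station. The worktop's front edge is at about world x = 0.33.
- etch_blue: Bystander: bottle with dark blue cap, 52 mm wide, 120 mm tall, origin under its centre.
- timer: Bystander: white digital timer standing upright beside the station, 25 x 62 x 62 mm, origin under its centre.
- petri_dish: Bystander: flat round dish, 92 mm wide, 16 mm tall, origin under its centre.
- notebook: Bystander: black notebook lying flat, 210 x 153 x 16 mm, origin under its centre.
- tape: Bystander: black roll of tape lying flat, 55 mm wide, 19 mm tall, origin under its centre.
- case: Bystander: blue-grey specimen case, 76 (x) x 105 (y) x 31 mm, origin under its centre.
- mould_cup: Bystander: small blue cup, 41 mm wide, 30 mm tall, origin under its centre.
- marker: Bystander: felt marker lying on the notebook, 132 mm long (its y), 13 mm thick, origin under its centre.

How it is judged:
By the outcome, as a careful person would: the job done as asked, in the order asked, and still so for the second after the job is handed in, with the robot touching nothing.
It also fails if it takes over 72 s, if anything falls off the work surface, if the arm or the gripper's body presses on something with over 40 N, if the wrist force passes 120 N, or if a joint passes its speed limit or range.

ROBOT

A 7-joint arm with a two-finger parallel gripper is mounted at the origin on a cart in front of the work surface, level with it; the furniture and walls round the work are solid. World frame = base frame: x ahead of the robot, y to its left, z up, the work surface at z = 0. Lengths are in m, angles in rad, forces in N, time in s.
With the tool pointing down it reaches from about 0.4 to 0.9 m from the base axis. Payload 5.6 kg.
Tool frame: the origin (TCP) lies midway between the tips of the shut fingers; the grasp point (between the pads) lies 19 mm behind it; z points along the fingers, y is the line along which they close (so a half turn about z gives the same grasp; the last joint's range is limited). The gripper opens to 92 mm and grips with 3 to 60 N. Pads are 20 mm wide; open, the fingers measure 128 mm over their backs; the gripper's body (75 mm by 189 mm) begins 69 mm behind the grasp point.
Start: joints at [-1.261, 0.468, -0.012, 1.603, 0.006, 1.071, -0.056], TCP at [0.225, 0.61, 0.215] pointing down, gripper open.
Joint ranges: [-2.53, 2.53], [-0.31, 2.02], [-1.57, 1.55], [0.28, 2.44], [-1.29, 4.43], [0.15, 1.84], [-2.92, 2.92]. Speed limits (rad/s): [2.57, 2.57, 3.14, 3.14, 3.14, 3.14, 3.14].

INTERFACE

Orientations are given as a unit quaternion [x, y, z, w].
In Python, from cell import manip, eyes, order gives the robot as it stands.
- The arm moves only by the shell command python3 -m creep 'ROWS'. ROWS is JSON, a list of rows, each a list of 7 numbers: the shift along the tool's x, y, z in m, then the turn, a rotation vector about the tool's x, y, z in rad, then the finger opening in m, from 0 to 0.0919. A call has 1 to 8 rows; each row shifts and turns the commanded pose from where the row before left it, along the tool's axes as they then stand; what a row does not reach is not made up. A row lasts 1/10 s, in which the tool goes at most 50 mm and 8.59 degrees, less where a joint would pass 70% of its speed; a pose out of reach is approached as far as the arm can. A call is refused whole if a number of a shift passes 0.05 or a number of a turn 0.15, either way. A call with a gripper value outside its range is refused whole. The fingers move at their own pace and stop on an object; the grip force is fixed at half the most. Time passes only in rows, so rows that do not move let the fingers close. It gives the time, the measured TCP pose, the force, the opening and the grip force at its end, in the units of the state.
- manip.observe(): the state, without advancing time (a new reading comes with each control period).
- eyes.read_camera(name): name is "side" or "top" or "wrist"; returns a dict with "image" (420x560x3 uint8, blue, green, red), "z_map" (420x560 float32, m along the optical axis (not along the pixel's ray), 0 where there is no reading), "camera_matrix" (3x3 intrinsics, pixels), "k1" (the pictures are not rectified: a ray, as slopes to the right and down, at radius r is drawn at 1 + k1 r^2 times it, then the intrinsics apply), "camera_from_world" (4x4, takes a point from world to camera coordinates). Camera axes: x right, y down, z forward; pixel columns grow to the right and rows downward; lengths in m; the calibration is good to about 2 mm. A picture is of the moment at which its call begins.
- order.hand_in(): hands the job in; it is judged then, once.
The state is a dict: "time": time; "joint_positions": joint angles; "joint_velocities": joint speeds; "effort": joint torques, N m; "tcp_pos": TCP position; "tool_rot": TCP orientation; "force": force on the tool from outside, world axes, zero at the start; "ft_torque": the same for the moment, N m; "opening": finger opening in m; "gripper_force": force on a finger pad.
Only numpy, scipy, OpenCV 4.12 (cv2) and the standard library are available. Lean on these libraries where they do the work, as an engineer would, in place of code of your own. Each camera call takes 0.05 s, during which the arm holds its last target. There are 200 camera calls.

## Working session

There is one attempt and no reset: what is moved stays moved. The work goes in short steps, Python scripts to look and compute and a shell command to move; the robot and the scene stay as the last step left them, time stands still between calls to the robot, and variables do not carry over. Pictures are saved under pics/ and viewed, at most 10 in all, crops included, and the job is handed in when it is done.

```bash
ls; mkdir -p pics; cat > h.py <<'E'
import numpy as np, cv2
from cell import manip, eyes, order
def cam(n):
    c=eyes.read_camera(n); return c
def ray(c,u,v):
    K=c["camera_matrix"];k=c["k1"]
    d=np.array([(u-K[0,2])/K[0,0],(v-K[1,2])/K[1,1]]);s=d.copy()
    for _ in range(20): s=d/(1+k*(s@s))
    T=c["camera_from_world"];R=T[:3,:3];o=-R.T@T[:3,3]
    return o,R.T@np.array([s[0],s[1],1.])
def onz(c,u,v,z):
    o,d=ray(c,u,v); return o+d*(z-o[2])/d[2]
def zpt(c,u,v):
    o,d=ray(c,u,v); return o+d*c["z_map"][int(round(v)),int(round(u))]
def cross(c1,p1,c2,p2):
    o1,d1=ray(c1,*p1);o2,d2=ray(c2,*p2)
    A=np.stack([d1,-d2],1);t=np.linalg.lstsq(A,o2-o1,rcond=None)[0]
    a=o1+t[0]*d1;b=o2+t[1]*d2
    return (a+b)/2,np.linalg.norm(a-b)
def proj(c,P):
    T=c["camera_from_world"];p=T[:3,:3]@np.asarray(P)+T[:3,3];s=p[:2]/p[2]
    s=s*(1+c["k1"]*(s@s));K=c["camera_matrix"]
    return np.array([K[0,0]*s[0]+K[0,2],K[1,1]*s[1]+K[1,2]])
def pts(c):
    # world point map
    H,W=c["z_map"].shape;K=c["camera_matrix"]
    uu,vv=np.meshgrid(np.arange(W),np.arange(H))
    d=np.stack([(uu-K[0,2])/K[0,0],(vv-K[1,2])/K[1,1]],-1);s=d.copy()
    for _ in range(20): s=d/(1+c["k1"]*(s**2).sum(-1,keepdims=True))
    z=c["z_map"][...,None];P=np.concatenate([s*z,z],-1)
    T=c["camera_from_world"]
    return (P-T[:3,3])@T[:3,:3]
E
cat > look.py <<'E'
import sys,pickle
from h import *
for n in sys.argv[2:]:
    c=cam(n);cv2.imwrite(f"pics/{sys.argv[1]}_{n}.png",c["image"]);pickle.dump(c,open(f"{sys.argv[1]}_{n}.pkl","wb"))
E
python3 look.py a side top wrist
python3 - <<'E'
import pickle
from h import *
s=manip.observe();print(s)
for n in("side","top","wrist"):
    c=pickle.load(open(f"a_{n}.pkl","rb"));print(n,c["camera_matrix"],c["k1"],c["camera_from_world"].round(3))
E
```

```text
pics
{'time': 0.15, 'joint_positions': array([-1.26101425,  0.46820563, -0.01158364,  1.60335926,  0.00600858,
        1.07141727, -0.05630872]), 'joint_velocities': array([-7.98666464e-04, -2.26811502e-03, -1.40548595e-03, -1.78449230e-03,
       -8.21951567e-05, -6.65892277e-04, -1.04819480e-03]), 'effort': array([ 9.37588120e-04, -5.20948291e+01, -1.21058745e-02, -2.43973857e+01,
       -5.66204754e-02,  1.52902363e-02,  1.02643983e-04]), 'tcp_pos': array([0.22450574, 0.60954027, 0.21386109]), 'tool_rot': array([ 1.75520589e-01,  9.84475527e-01, -6.75226441e-04, -5.96125841e-05]), 'force': array([ 0.2359982 , -0.23333556,  0.55314499]), 'ft_torque': array([ 0.00090958, -0.01421579,  0.012189  ]), 'gripper_force': 0.0, 'opening': 0.09168571969631609}
side [[474.68082521   0.         274.04951013]
 [  0.         474.68082521 204.16881418]
 [  0.           0.           1.        ]] 0.018115488005218387 [[ 0.666 -0.746 -0.004 -0.378]
 [-0.518 -0.458 -0.723  0.364]
 [ 0.537  0.483 -0.691  1.21 ]
 [ 0.     0.     0.     1.   ]]
top [[379.4229338    0.         272.57660471]
 [  0.         379.4229338  201.515513  ]
 [  0.           0.           1.        ]] 0.00025476171859816095 [[ 0.021 -1.    -0.006  0.024]
 [-0.993 -0.021 -0.12   0.57 ]
 [ 0.12   0.008 -0.993  1.286]
 [ 0.     0.     0.     1.   ]]
wrist [[356.3650591    0.         279.30825624]
 [  0.         356.3650591  211.54890799]
 [  0.           0.           1.        ]] -0.08525480773986505 [[ 0.346  0.938 -0.002 -0.65 ]
 [ 0.912 -0.336  0.235 -0.028]
 [ 0.22  -0.083 -0.972  0.39 ]
 [ 0.     0.     0.     1.   ]]
```

View pics/a_top.png

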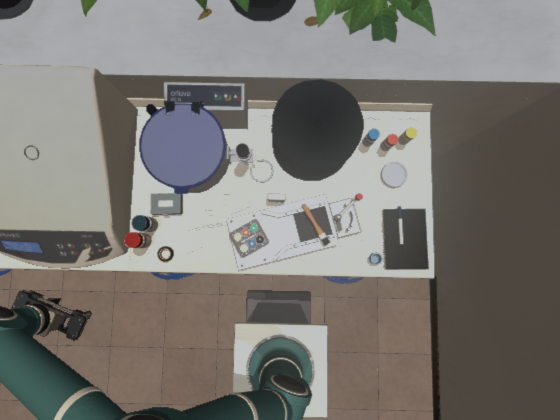

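View pics/a_side.png

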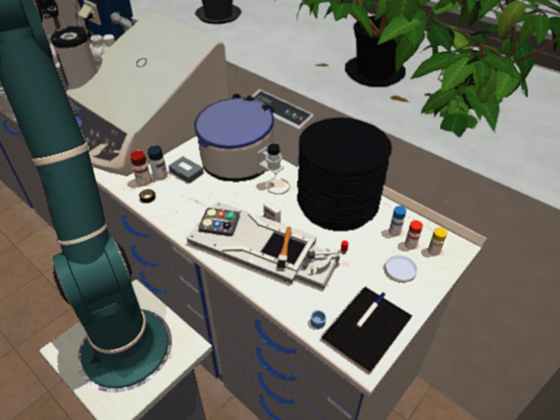

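The top view shows the carrier at about (248,238), brush middle at (317,225), seat at (312,224), red knob at (359,197), and the station running to the right with slight tilt. The side view shows the knob at (345,246), brush at (286,243), and free worktop front-right between station and notebook, with the mould cup at (318,319). I'll measure next.

```bash
python3 - <<'E'
import pickle
from h import *
C={n:pickle.load(open(f"a_{n}.pkl","rb")) for n in("side","top")}
def blobs(c,f,roi):
    hsv=cv2.cvtColor(c["image"],cv2.COLOR_BGR2HSV);m=f(hsv).astype(np.uint8)
    r=np.zeros_like(m);u0,v0,u1,v1=roi;r[v0:v1,u0:u1]=1;m*=r
    n,l,st,ce=cv2.connectedComponentsWithStats(m)
    return [(ce[i].round(2),st[i,4],l==i) for i in range(1,n) if st[i,4]>6]
red=lambda h:((h[...,0]<6)|(h[...,0]>172))&(h[...,1]>140)&(h[...,2]>80)
wood=lambda h:(h[...,0]>=6)&(h[...,0]<18)&(h[...,1]>110)&(h[...,2]>90)
R={}
for n,roi in(("top",(335,180,375,215)),("side",(330,230,360,260))):
    b=blobs(C[n],red,roi);print(n,"red",[(x[0],x[1]) for x in b]);R[n]=max(b,key=lambda x:x[1])[0]
print("knob",cross(C["top"],R["top"],C["side"],R["side"]))
for n,roi in(("top",(295,195,340,250)),("side",(270,220,300,270))):
    b=blobs(C[n],wood,roi);print(n,"wood",[(x[0],x[1]) for x in b])
    P=pts(C[n])[max(b,key=lambda x:x[1])[2]]
    print(np.percentile(P,[2,50,98],axis=0).round(4))
# depth: station plane points z 0.02..0.06
P=pts(C["top"]);z=P[...,2]
print("table z",np.median(z[250:265,300:400]),[zpt(C["top"],u,v).round(4) for u,v in((268,250),(248,238),(309,225),(325,240))])
im=cv2.resize(C["top"]["image"][160:280,130:290+150],None,fx=2.58,fy=2.58,interpolation=cv2.INTER_CUBIC)
zc=C["side"]["image"][185:305,175:365];zc=cv2.resize(zc,None,fx=4.2,fy=4.2,interpolation=cv2.INTER_CUBIC)[:600,:800]
cv2.imwrite("pics/a_sidezoom.png",cv2.resize(C["top"]["image"][185:280,220:372],None,fx=5.2,fy=5.2,interpolation=cv2.INTER_CUBIC)[:600,:800])
E
```

```text
top red []Traceback (most recent call last):
  File "<stdin>", line 13, in <module>
ValueError: max() iterable argument is empty
```

```bash
cat > m1.py <<'E'
import pickle
from h import *
C={n:pickle.load(open(f"a_{n}.pkl","rb")) for n in("side","top")}
cv2.imwrite("pics/a_topzoom.png",cv2.resize(C["top"]["image"][185:280,220:372],None,fx=5.2,fy=5.2,interpolation=cv2.INTER_CUBIC)[:600,:800])
def blobs(c,f,roi):
    hsv=cv2.cvtColor(c["image"],cv2.COLOR_BGR2HSV).astype(int);m=f(hsv).astype(np.uint8)
    r=np.zeros_like(m);u0,v0,u1,v1=roi;r[v0:v1,u0:u1]=1;m*=r
    n,l,st,ce=cv2.connectedComponentsWithStats(m,connectivity=8)
    return [(ce[i].round(2),st[i,4],l==i) for i in range(1,n) if st[i,4]>6]
red=lambda h:((h[...,0]<8)|(h[...,0]>165))&(h[...,1]>90)&(h[...,2]>60)
wood=lambda h:(h[...,0]>=6)&(h[...,0]<18)&(h[...,1]>110)&(h[...,2]>90)
R={}
for n,roi in(("top",(345,185,372,210)),("side",(330,230,360,260))):
    b=blobs(C[n],red,roi);print(n,"red",[(x[0],x[1]) for x in b]);
    if b: R[n]=max(b,key=lambda x:x[1])[0]
print("knob",cross(C["top"],R["top"],C["side"],R["side"]))
for n,roi in(("top",(295,195,340,250)),("side",(270,220,300,270))):
    b=blobs(C[n],wood,roi);print(n,"wood",[(x[0],x[1]) for x in b])
    P=pts(C[n])[max(b,key=lambda x:x[1])[2]]
    print(np.percentile(P,[2,50,98],axis=0).round(4))
P=pts(C["top"]);z=P[...,2]
print("table z",np.median(z[250:265,340:370]),[zpt(C["top"],u,v).round(4) for u,v in((268,250),(248,238),(309,225),(325,240))])
E
python3 m1.py
```

```text
top red [(array([359.  , 196.17]), np.int32(23))]
side red [(array([344.24, 245.84]), np.int32(70))]
knob (array([ 0.58679991, -0.25278672,  0.08007395]), np.float64(0.003324447955233988))
top wood [(array([306.  , 208.89]), np.int32(9)), (array([319.08, 230.23]), np.int32(13))]
[[ 0.4661 -0.1301  0.0516]
 [ 0.4727 -0.1234  0.0547]
 [ 0.4796 -0.1172  0.0589]]
side wood [(array([285.7 , 241.76]), np.int32(148))]
[[ 0.4656 -0.131   0.0237]
 [ 0.5078 -0.0996  0.0516]
 [ 0.5555 -0.0687  0.0574]]
table z 0.000983247316644316 [array([0.4017, 0.0485, 0.0346]), array([0.4408, 0.1172, 0.0499]), array([ 0.4907, -0.0917,  0.0281]), array([ 0.4395, -0.1437,  0.056 ])]
```

View pics/a_topzoom.png

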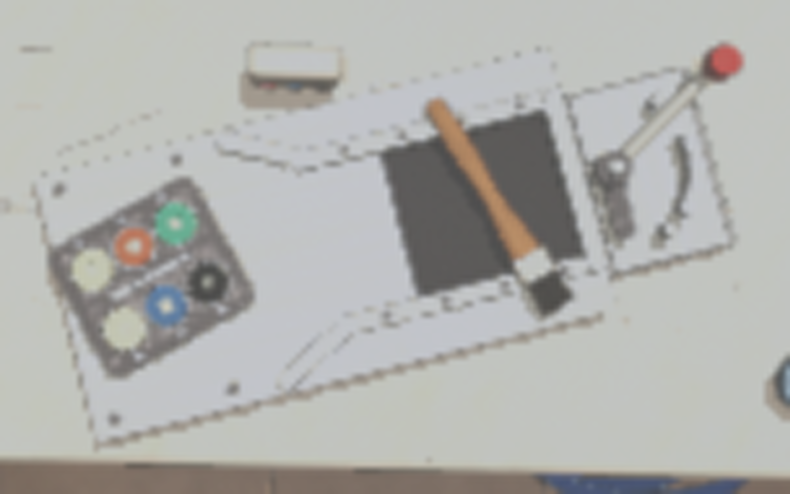

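The zoom shows seat corners (382,152),(545,112),(585,257),(418,297), apron end corners (35,185),(97,443), the carrier yawed about 14° and offset a little to +x, brush from (437,107) to (553,300), spindle (612,166), knob (723,62) (zoom px, /5.2 + (220,185)).

```bash
python3 - <<'E'
import pickle
from h import *
c=pickle.load(open("a_top.pkl","rb"))
Z=lambda x,y,z:onz(c,x/5.2+220-.4,y/5.2+185-.4,z)[:2]
ap=[Z(35,185,.032),Z(97,443,.032)];print("apron",np.round(ap,4),np.linalg.norm(ap[0]-ap[1]))
S=np.array([Z(*p,.026) for p in((382,152),(545,112),(585,257),(418,297))]);print("seat",S.round(4),S.mean(0).round(4),np.linalg.norm(S-np.roll(S,-1,0),axis=1))
d=Z(97,443,.032)-Z(600,318,.032);print("ydir deg",np.degrees(np.arctan2(d[1],d[0])),np.linalg.norm(d))
d=(S[0]+S[3]-S[1]-S[2]);print("seat ydir",np.degrees(np.arctan2(d[1],d[0])))
yd=np.array([-np.sin(np.radians(-0)),1])
b=[Z(437,103,.059),Z(553,305,.050)];print("brush",np.round(b,4),np.linalg.norm(b[0]-b[1]),np.mean(b,0))
K=np.array([Z(52,250,.046),Z(185,178,.046),Z(252,297,.046),Z(115,378,.046)]);print("carrier",K.round(4),K.mean(0).round(4),np.linalg.norm(K-np.roll(K,-1,0),axis=1))
d=K[0]+K[3]-K[1]-K[2];print(np.degrees(np.arctan2(d[1],d[0])))
print("knob",Z(723,62,.095),"spindle",Z(612,166,.06))
f=lambda u,v,z:onz(c,u,v,z)[:2].round(3)
print("tape",f(166,254,.019),"case",f(166,204,.031),"red",f(134,240,.12),"cup",f(375,258,.03),"mid",f(198,230,0), "front edge",f(200,270,0),"timer",f(276,197,.062))
E
```

```text
apron [[0.5012 0.1955]
 [0.3325 0.1486]] 0.17509941703569568
seat [[ 0.5286 -0.0359]
 [ 0.5579 -0.145 ]
 [ 0.4613 -0.1721]
 [ 0.4324 -0.0613]] [ 0.4951 -0.1036] [0.11296839 0.10035236 0.11455149 0.09951797]
ydir deg 105.0398946105309 0.3415129523797728
seat ydir 104.80685333939148
brush [[ 0.5587 -0.0699]
 [ 0.4287 -0.1478]] 0.15150289837363456 [ 0.4937089  -0.10884309]
carrier [[0.4577 0.1809]
 [0.5069 0.0947]
 [0.4298 0.0487]
 [0.3753 0.1369]] [0.4424 0.1153] [0.09924252 0.08982846 0.10359828 0.09338279]
120.74302487425624
knob [ 0.58471839 -0.24949713] spindle [ 0.51958611 -0.18446922]
tape [0.38  0.402] case [0.553 0.408] red [0.425 0.479] cup [ 0.382 -0.319] mid [0.466 0.299] front edge [0.327 0.285] timer [0.582 0.025]
```

```bash
cat > plan.py <<'E'
import sys,json
from h import *
from scipy.spatial.transform import Rotation as Ro
# usage: x y z yawdeg(tool y dir) n opening ; several targets chained with '/'
def yawR(a):
    y=np.array([np.cos(a),np.sin(a),0]);z=np.array([0,0,-1.]);return Ro.from_matrix(np.stack([np.cross(y,z),y,z],1))
s=manip.observe();p=s["tcp_pos"].copy();R=Ro.from_quat(s["tool_rot"])
yv=R.as_matrix()[:,1];print("now",p.round(4),"yaw",round(np.degrees(np.arctan2(yv[1],yv[0])),2),"t",round(s["time"],2),"F",s["force"].round(1),"op",round(s["opening"],4))
out=[]
for leg in " ".join(sys.argv[1:]).split("/"):
    if not leg.strip(): continue
    x,y,z,yaw,n,op=map(float,leg.split());n=int(n);p0=p.copy();R0=R
    G=yawR(np.radians(yaw));rv=(R0.inv()*G).as_rotvec()
    for i in range(1,n+1):
        pd=p0+(np.array([x,y,z])-p0)*i/n;Rd=R0*Ro.from_rotvec(rv*i/n)
        t=np.round(R.inv().apply(pd-p),3);w=np.round((R.inv()*Rd).as_rotvec(),2)
        p=p+R.apply(t);R=R*Ro.from_rotvec(w);out.append([*(float(a)+0 for a in t),*(float(a)+0 for a in w),op])
for i in range(0,len(out),8): print(json.dumps(out[i:i+8]).replace(" ","").replace("-0.0,","0,").replace("0.0,","0,"))
E
python3 plan.py 0.36 0.25 0.25 30 9 0.05 / 0.494 -0.109 0.2 -59 11 0.05
```

```text
now [0.2245 0.6095 0.2139] yaw 69.78 t 0.15 F [ 0.2 -0.2  0.6] op 0.0917
[[-0.028,-0.032,-0.004,0,0,0.08,0.05],[-0.03,-0.03,-0.004,0,0,0.07,0.05],[-0.033,-0.028,-0.004,0,0,0.08,0.05],[-0.034,-0.025,-0.004,0,0,0.08,0.05],[-0.037,-0.022,-0.004,0,0,0.08,0.05],[-0.038,-0.02,-0.004,0,0,0.07,0.05],[-0.039,-0.016,-0.004,0,0,0.08,0.05],[-0.041,-0.013,-0.004,0,0,0.08,0.05]]
[[-0.041,-0.01,-0.004,0,0,0.07,0.05],[-0.034,-0.006,0.005,0,0,0.14,0.05],[-0.035,-0.001,0.004,0,0,0.14,0.05],[-0.035,0.004,0.005,0,0,0.14,0.05],[-0.034,0.008,0.004,0,0,0.15,0.05],[-0.032,0.014,0.005,0,0,0.14,0.05],[-0.03,0.018,0.005,0,0,0.14,0.05],[-0.027,0.022,0.004,0,0,0.14,0.05]]
[[-0.024,0.025,0.005,0,0,0.14,0.05],[-0.02,0.029,0.004,0,0,0.14,0.05],[-0.016,0.031,0.005,0,0,0.15,0.05],[-0.011,0.033,0.005,0,0,0.14,0.05]]
```

```bash
python3 -m creep '[[-0.028,-0.032,-0.004,0,0,0.08,0.05],[-0.03,-0.03,-0.004,0,0,0.07,0.05],[-0.033,-0.028,-0.004,0,0,0.08,0.05],[-0.034,-0.025,-0.004,0,0,0.08,0.05],[-0.037,-0.022,-0.004,0,0,0.08,0.05],[-0.038,-0.02,-0.004,0,0,0.07,0.05],[-0.039,-0.016,-0.004,0,0,0.08,0.05],[-0.041,-0.013,-0.004,0,0,0.08,0.05]]'
python3 -m creep '[[-0.041,-0.01,-0.004,0,0,0.07,0.05],[-0.034,-0.006,0.005,0,0,0.14,0.05],[-0.035,-0.001,0.004,0,0,0.14,0.05],[-0.035,0.004,0.005,0,0,0.14,0.05],[-0.034,0.008,0.004,0,0,0.15,0.05],[-0.032,0.014,0.005,0,0,0.14,0.05],[-0.03,0.018,0.005,0,0,0.14,0.05],[-0.027,0.022,0.004,0,0,0.14,0.05]]'
python3 -m creep '[[-0.024,0.025,0.005,0,0,0.14,0.05],[-0.02,0.029,0.004,0,0,0.14,0.05],[-0.016,0.031,0.005,0,0,0.15,0.05],[-0.011,0.033,0.005,0,0,0.14,0.05],[0,0,0,0,0,0,0.05],[0,0,0,0,0,0,0.05]]'
python3 look.py b wrist; python3 plan.py
```

```text
time: 0.95
tcp_pos: [0.3456, 0.2887, 0.2467]
tool_rot: [0.469, 0.883, 0.0, -0.0]
force: [-0.1, 0.5, 0.6]
opening: 0.05
gripper_force: 0.0
time: 1.75
tcp_pos: [0.4459, 0.0206, 0.2184]
tool_rot: [0.852, 0.524, 0.0, -0.0]
force: [0.0, 0.0, 0.5]
opening: 0.0503
gripper_force: 0.0
time: 2.35
tcp_pos: [0.4938, -0.1092, 0.1992]
tool_rot: [0.964, 0.266, -0.001, -0.0]
force: [0.1, -0.6, -0.3]
opening: 0.0499
gripper_force: 0.0
now [ 0.4938 -0.1082  0.1993] yaw -59.04 t 2.4 F [ 0.4  0.8 -0.9] op 0.0498
```

View pics/b_wrist.png

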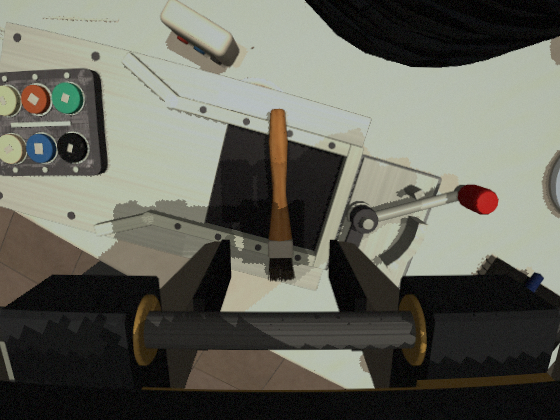

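The wrist view shows the brush along column ~279 from row 108 to 280, centred between the fingers; seat's black floor at (229,123),(345,155),(313,250),(205,221); spindle top about (366,217), red grip (480,199).

```bash
python3 - <<'E'
import pickle
from h import *
c=pickle.load(open("b_wrist.pkl","rb"));t=pickle.load(open("a_top.pkl","rb"));sd=pickle.load(open("a_side.pkl","rb"))
P=pts(c);hsv=cv2.cvtColor(c["image"],cv2.COLOR_BGR2HSV).astype(int)
h,s,v=hsv[...,0],hsv[...,1],hsv[...,2]
roi=np.zeros(h.shape,bool);roi[100:245,262:300]=1
m=roi&(h>3)&(h<20)&(s>110)&(v>50)
q=P[m];print("wood n",m.sum(),np.percentile(q,[1,50,99],axis=0).round(4))
u,vv=np.nonzero(m)[1],np.nonzero(m)[0]
for r in (120,150,180,200,220):
    k=u[vv==r];a=onz(c,k.min(),r,.049);b=onz(c,k.max(),r,.049);print(r,k.min(),k.max(),((a+b)/2)[:2].round(4),np.linalg.norm(a-b).round(4),zpt(c,(k.min()+k.max())/2,r)[2].round(4))
print("ends",onz(c,278,108,.052).round(4),onz(c,281,280,.05).round(4))
roi[:]=0;roi[170:230,450:510]=1
m=roi&((h<8)|(h>168))&(s>120);q=P[m];print("knob",m.sum(),np.percentile(q,[2,50,98],axis=0).round(4));
M=cv2.moments(m.astype(np.uint8));kc=(M["m10"]/M["m00"],M["m01"]/M["m00"]);print(kc,cross(c,kc,t,(359,196.2)),cross(c,kc,sd,(344.24,245.84)))
S=np.array([onz(c,*p,.026) for p in((229,123),(345,155),(313,250),(205,221))]);print(S.round(4),S.mean(0),np.linalg.norm(S-np.roll(S,-1,0),axis=1))
print("spindle",zpt(c,364,216).round(4),onz(c,366,217,.07).round(4))
d=zpt(c,215,180);print("floor z",d, "apron z",zpt(c,150,170), "stop",zpt(c,350,170),"rail",zpt(c,220,235))
E
```

```text
wood n 2166 [[ 0.4619 -0.1333  0.0487]
 [ 0.5154 -0.0968  0.0529]
 [ 0.5626 -0.0649  0.0555]]
120 270 284 [ 0.555  -0.0711] 0.0122 0.0519
150 269 287 [ 0.533  -0.0852] 0.016 0.054
180 272 285 [ 0.5101 -0.0993] 0.0118 0.0536
200 273 286 [ 0.4947 -0.1096] 0.0119 0.0532
220 271 288 [ 0.4784 -0.1193] 0.0158 0.0522
ends [ 0.5641 -0.0667  0.052 ] [ 0.4276 -0.1513  0.05  ]
knob 877 [[ 0.5776 -0.2585  0.0644]
 [ 0.587  -0.2448  0.0921]
 [ 0.5971 -0.24    0.0958]]
(477.7491448118586, 198.6921322690992) (array([ 0.58912181, -0.25600495,  0.07096575]), np.float64(0.0001240886145767753)) (array([ 0.58761359, -0.25118417,  0.07808672]), np.float64(0.0013577183515282748))
[[ 0.5298 -0.0333  0.026 ]
 [ 0.5606 -0.1434  0.026 ]
 [ 0.4634 -0.168   0.026 ]
 [ 0.434  -0.059   0.026 ]] [ 0.49697227 -0.10094243  0.026     ] [0.11430113 0.10031179 0.11296228 0.09922242]
spindle [ 0.5232 -0.1808  0.0612] [ 0.5241 -0.1798  0.07  ]
floor z [ 0.47571657 -0.04800433  0.02677713] apron z [0.45363567 0.01013334 0.03269574] stop [ 0.5510845 -0.152439   0.0389027] rail [ 0.43515562 -0.07873737  0.04354659]
```

```bash
python3 -m creep '[[0,0,0.035,0,0,0,0.05],[0,0,0.04,0,0,0,0.05],[0,0,0.04,0,0,0,0.05],[0,0,0.03,0,0,0,0.05],[0,0,0.014,0,0,0,0.05],[0,0,0.006,0,0,0,0.05],[0,0,0,0,0,0,0.05],[0,0,0,0,0,0,0.005]]'
python3 -m creep '[[0,0,0,0,0,0,0.005],[0,0,0,0,0,0,0.005],[0,0,0,0,0,0,0.005],[0,0,0,0,0,0,0.005]]'
python3 -m creep '[[0,0,-0.01,0,0,0,0.005],[0,0,-0.03,0,0,0,0.005],[0,0,-0.04,0,0,0,0.005],[0,0,-0.04,0,0,0,0.005]]'
python3 plan.py 0.44 0.275 0.12 20 10 0.005 / 0.44 0.275 0.027 20 4 0.005
```

```text
time: 3.2
tcp_pos: [0.4953, -0.1088, 0.0359]
tool_rot: [0.964, 0.266, 0.001, 0.0]
force: [-0.4, 0.3, -0.3]
opening: 0.0441
gripper_force: 0.0
time: 3.6
tcp_pos: [0.4947, -0.1088, 0.0351]
tool_rot: [0.964, 0.266, 0.0, 0.0]
force: [-1.1, 0.5, 4.2]
opening: 0.0187
gripper_force: 29.9
time: 4.0
tcp_pos: [0.4935, -0.1091, 0.156]
tool_rot: [0.964, 0.266, -0.001, 0.0]
force: [1.4, 1.0, -0.5]
opening: 0.0181
gripper_force: 29.9
now [ 0.4935 -0.1091  0.156 ] yaw -59.17 t 4.0 F [ 1.4  1.  -0.5] op 0.0181
[[0.015,-0.036,0.004,0,0,-0.14,0.005],[0.02,-0.033,0.003,0,0,-0.14,0.005],[0.024,-0.03,0.004,0,0,-0.13,0.005],[0.028,-0.027,0.003,0,0,-0.14,0.005],[0.032,-0.022,0.004,0,0,-0.14,0.005],[0.034,-0.018,0.004,0,0,-0.14,0.005],[0.037,-0.013,0.003,0,0,-0.14,0.005],[0.038,-0.008,0.004,0,0,-0.14,0.005]]
[[0.039,-0.002,0.003,0,0,-0.13,0.005],[0.039,0.002,0.004,0,0,-0.14,0.005],[0,0,0.023,0,0,0,0.005],[0,0,0.023,0,0,0,0.005],[0,0,0.024,0,0,0,0.005],[-0.001,0,0.023,0,0,0,0.005]]
```

```bash
python3 plan.py 0.45 0.275 0.12 -75 10 0.005 / 0.45 0.275 0.004 -75 5 0.005
```

```text
now [ 0.4935 -0.1091  0.156 ] yaw -59.17 t 4.0 F [ 1.4  1.  -0.5] op 0.0181
[[0.016,-0.035,0.004,0,0,0.03,0.005],[0.015,-0.036,0.003,0,0,0.03,0.005],[0.014,-0.036,0.004,0,0,0.02,0.005],[0.013,-0.036,0.003,0,0,0.03,0.005],[0.012,-0.037,0.004,0,0,0.03,0.005],[0.011,-0.037,0.004,0,0,0.03,0.005],[0.009,-0.038,0.003,0,0,0.02,0.005],[0.009,-0.037,0.004,0,0,0.03,0.005]]
[[0.008,-0.038,0.003,0,0,0.03,0.005],[0.007,-0.038,0.004,0,0,0.03,0.005],[0,0,0.023,0,0,0,0.005],[0,0,0.023,0,0,0,0.005],[0,0,0.024,0,0,0,0.005],[0,0,0.023,0,0,0,0.005],[0,0,0.023,0,0,0,0.005]]
```

```bash
python3 -m creep '[[0.016,-0.035,0.004,0,0,0.03,0.005],[0.015,-0.036,0.003,0,0,0.03,0.005],[0.014,-0.036,0.004,0,0,0.02,0.005],[0.013,-0.036,0.003,0,0,0.03,0.005],[0.012,-0.037,0.004,0,0,0.03,0.005],[0.011,-0.037,0.004,0,0,0.03,0.005],[0.009,-0.038,0.003,0,0,0.02,0.005],[0.009,-0.037,0.004,0,0,0.03,0.005]]'
python3 -m creep '[[0.008,-0.038,0.003,0,0,0.03,0.005],[0.007,-0.038,0.004,0,0,0.03,0.005],[0,0,0.03,0,0,0,0.005],[0,0,0.03,0,0,0,0.005],[0,0,0.03,0,0,0,0.005],[0,0,0.014,0,0,0,0.005],[0,0,0.008,0,0,0,0.005],[0,0,0.003,0,0,0,0.005]]'
python3 -m creep '[[0,0,0,0,0,0,0.005],[0,0,0,0,0,0,0.005]]'
python3 plan.py
```

```text
time: 4.8
tcp_pos: [0.4585, 0.1997, 0.1261]
tool_rot: [0.987, 0.158, 0.0, -0.0]
force: [1.2, 0.5, -0.1]
opening: 0.0184
gripper_force: 29.9
time: 5.6
tcp_pos: [0.4509, 0.275, 0.0037]
tool_rot: [0.992, 0.129, 0.0, 0.0]
force: [-0.2, -0.7, -0.1]
opening: 0.0184
gripper_force: 29.9
time: 5.8
tcp_pos: [0.4513, 0.2755, 0.0046]
tool_rot: [0.992, 0.129, 0.001, -0.001]
force: [-0.4, 0.2, -0.1]
opening: 0.0181
gripper_force: 29.9
now [0.4513 0.2755 0.0046] yaw -75.18 t 5.8 F [-0.4  0.2 -0.1] op 0.0181
```

```bash
python3 -m creep '[[0,0,0,0,0,0,0.03],[0,0,0,0,0,0,0.035],[0,0,0,0,0,0,0.035],[0,0,-0.01,0,0,0,0.035],[0,0,-0.03,0,0,0,0.035],[0,0,-0.05,0,0,0,0.035]]'
python3 plan.py 0.445 0.08 0.21 15 12 0
```

```text
time: 6.4
tcp_pos: [0.4489, 0.2738, 0.0931]
tool_rot: [0.992, 0.129, -0.002, 0.002]
force: [0.8, 0.2, 0.7]
opening: 0.035
gripper_force: 0.0
now [0.4489 0.2738 0.0931] yaw -75.19 t 6.4 F [0.8 0.2 0.7] op 0.035
[[-0.004,0.016,-0.01,0,0,-0.13,0.0],[-0.007,0.014,-0.009,0,0,-0.13,0.0],[-0.008,0.014,-0.01,0,0,-0.13,0.0],[-0.01,0.013,-0.01,0,0,-0.13,0.0],[-0.012,0.011,-0.009,0,0,-0.14,0.0],[-0.013,0.01,-0.01,0,0,-0.13,0.0],[-0.014,0.007,-0.01,0,0,-0.13,0.0],[-0.015,0.006,-0.009,0,0,-0.13,0.0]]
[[-0.016,0.004,-0.01,0,0,-0.13,0.0],[-0.016,0.002,-0.01,0,0,-0.13,0.0],[-0.016,-0.001,-0.009,0,0,-0.13,0.0],[-0.016,-0.002,-0.01,0,0,-0.13,0.0]]
```

```bash
python3 -m creep '[[-0.004,0.016,-0.01,0,0,-0.13,0],[-0.007,0.014,-0.009,0,0,-0.13,0],[-0.008,0.014,-0.01,0,0,-0.13,0],[-0.01,0.013,-0.01,0,0,-0.13,0],[-0.012,0.011,-0.009,0,0,-0.14,0],[-0.013,0.01,-0.01,0,0,-0.13,0],[-0.014,0.007,-0.01,0,0,-0.13,0],[-0.015,0.006,-0.009,0,0,-0.13,0]]'
python3 -m creep '[[-0.016,0.004,-0.01,0,0,-0.13,0],[-0.016,0.002,-0.01,0,0,-0.13,0],[-0.016,-0.001,-0.009,0,0,-0.13,0],[-0.016,-0.002,-0.01,0,0,-0.13,0],[0,0,0,0,0,0,0]]'
python3 look.py c wrist; python3 plan.py
```

```text
time: 7.2
tcp_pos: [0.4476, 0.1452, 0.1718]
tool_rot: [0.792, 0.611, 0.0, 0.0]
force: [-0.6, -0.5, -0.8]
opening: 0.0006
gripper_force: 0.0
time: 7.7
tcp_pos: [0.447, 0.0794, 0.2113]
tool_rot: [0.612, 0.791, 0.001, 0.001]
force: [-0.6, 0.7, -0.8]
opening: 0.0
gripper_force: 0.0
now [0.4467 0.0807 0.2105] yaw 14.48 t 7.75 F [-0.2  0.6 -0.3] op 0.0005
```

View pics/c_wrist.png

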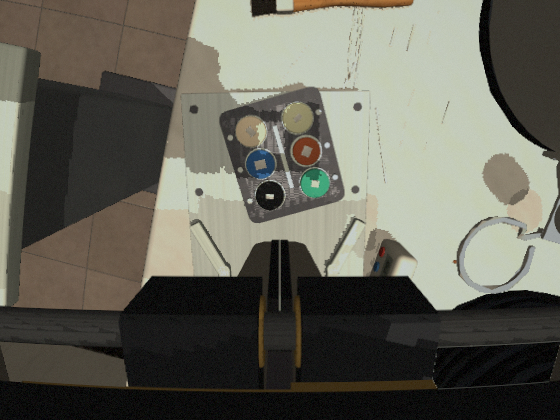

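The wrist view shows the brush flat on the worktop at the top edge (330,4), the carrier with corners ~(220,113),(318,87),(345,193),(255,222), apron end corners (183,92),(369,90), and lead-in rails near (210,245),(345,245).

```bash
cat > car.py <<'E'
import sys,pickle
from h import *
SE=np.array([.497,-.1015]);A=np.radians(14.9);X=np.array([np.cos(A),np.sin(A)]);Y=np.array([-np.sin(A),np.cos(A)])
def st(p): d=np.asarray(p)[...,:2]-SE; return np.stack([d@X,d@Y-.085],-1)
def wo(x,y): return SE+X*x+Y*(y+.085)
if __name__=="__main__":
    c=pickle.load(open(sys.argv[1]+".pkl","rb"));u0,v0,u1,v1=map(int,sys.argv[2:6])
    P=pts(c);m=np.zeros(P.shape[:2],np.uint8);m[v0:v1,u0:u1]=1
    m&=((P[...,2]>.0395)&(P[...,2]<.06)).astype(np.uint8)
    n,l,s,_=cv2.connectedComponentsWithStats(cv2.morphologyEx(m,cv2.MORPH_OPEN,np.ones((3,3))));i=1+np.argmax(s[1:,4]);m=(l==i)
    q=P[m];vv,uu=np.nonzero(m)
    # silhouette pixels onto plane z=.046
    ct=max(cv2.findContours(m.astype(np.uint8),cv2.RETR_EXTERNAL,cv2.CHAIN_APPROX_NONE)[0],key=len)[:,0]
    w=np.array([onz(c,a,b,.046)[:2] for a,b in ct])
    r=cv2.minAreaRect((st(w)*1000).astype(np.float32));print("rect st mm",np.round(r[0],1),np.round(r[1],1),round(r[2],1),"corners",cv2.boxPoints(r).round(0).tolist(),"z",np.median(q[:,2]).round(4))
    print("world centre",wo(r[0][0]/1000,r[0][1]/1000).round(4))
E
python3 car.py c_wrist 200 70 370 235
python3 - <<'E'
import pickle
from car import *
c=pickle.load(open("c_wrist.pkl","rb"))
for n,(u,v,z) in dict(endL=(183,92,.032),endR=(369,90,.032),leadL=(194,222,.042),leadR=(360,222,.042)).items(): print(n,onz(c,u,v,z)[:2].round(4),(st(onz(c,u,v,z))*1000).round(1), zpt(c,u,v+3)[2].round(3))
E
```

```text
rect st mm [  4.2 139.5] [ 96.5 110.2] 15.7 corners [[-57.0, 180.0], [-27.0, 73.0], [66.0, 100.0], [36.0, 206.0]] z 0.0466
world centre [0.4433 0.1166]
endL [0.3366 0.1514] [-90.  200.7] 0.032
endR [0.5065 0.1973] [ 86.  201.3] 0.032
leadL [0.3742 0.0324] [-84.2  76. ] 0.042
leadR [0.5335 0.0736] [80.3 74.8] 0.042
```

```bash
sed -i 's/^SE=.*; *A=/&/; s/\[\.497,-\.1015\]/[.4957,-.1020]/' car.py
python3 -c "
from car import *
for y in (.232,.150,.09): print(wo(0,y).round(4))"
python3 plan.py 0.4143 0.2043 0.20 14.9 4 0.04 / 0.4143 0.2043 0.036 14.9 6 0.04
```

```text
[0.4142 0.2043]
[0.4353 0.1251]
[0.4507 0.0671]
now [0.4467 0.0807 0.2105] yaw 14.48 t 7.75 F [-0.2  0.6 -0.3] op 0.0005
[[0.032,0,0.003,0,0,0,0.04],[0.032,0,0.002,0,0,0,0.04],[0.032,0,0.003,0,0,-0.01,0.04],[0.032,0,0.003,0,0,0,0.04],[0,0,0.027,0,0,0,0.04],[0,0,0.028,0,0,0,0.04],[0,0,0.027,0,0,0,0.04],[0,0,0.027,0,0,0,0.04]]
[[0,0,0.027,0,0,0,0.04],[0,-0.001,0.028,0,0,0,0.04]]
```

```bash
python3 -m creep '[[0.032,0,0.003,0,0,0,0.04],[0.032,0,0.002,0,0,0,0.04],[0.032,0,0.003,0,0,-0.01,0.04],[0.032,0,0.003,0,0,0,0.04],[0,0,0.03,0,0,0,0.04],[0,0,0.04,0,0,0,0.04],[0,0,0.04,0,0,0,0.04],[0,0,0.03,0,0,0,0.04]]'
python3 -m creep '[[0,0,0.016,0,0,0,0.04],[0,-0.001,0.008,0,0,0,0.04],[0,0,0,0,0,0,0.04]]'
python3 plan.py
python3 -m creep '[[-0.008,0,0,0,0,0,0.04],[-0.008,0,0,0,0,0,0.04],[-0.008,0,0,0,0,0,0.04],[-0.007,0,0,0,0,0,0.04],[-0.007,0,0,0,0,0,0.04],[-0.007,0,0,0,0,0,0.04]]'
python3 -m creep '[[-0.008,-0.002,0,0,0,0,0.04],[-0.008,-0.002,0,0,0,0,0.04],[-0.008,-0.002,0,0,0,0,0.04],[-0.004,0,0,0,0,0,0.04],[0,0,0,0,0,0,0.04]]'
python3 plan.py
```

```text
time: 8.55
tcp_pos: [0.4117, 0.2056, 0.0562]
tool_rot: [0.607, 0.795, -0.001, -0.0]
force: [1.7, -0.9, -0.2]
opening: 0.0402
gripper_force: 0.0
time: 8.85
tcp_pos: [0.4113, 0.2049, 0.0336]
tool_rot: [0.607, 0.795, -0.001, -0.0]
force: [-0.2, 0.8, -0.4]
opening: 0.0403
gripper_force: 0.0
now [0.4113 0.2049 0.0336] yaw 15.31 t 8.85 F [-0.2  0.8 -0.4] op 0.0403
time: 9.45
tcp_pos: [0.4255, 0.1621, 0.0354]
tool_rot: [0.606, 0.795, 0.002, 0.0]
force: [-0.2, 5.8, 3.3]
opening: 0.0401
gripper_force: 2.5
time: 9.95
tcp_pos: [0.4262, 0.1321, 0.0348]
tool_rot: [0.607, 0.795, 0.0, 0.0]
force: [-0.1, -0.1, -0.2]
opening: 0.0399
gripper_force: 0.4
now [0.4262 0.1321 0.0348] yaw 15.29 t 9.95 F [-0.1 -0.1 -0.2] op 0.0399
```

```bash
python3 -m creep '[[0.012,0,0,0,0,0,0.04],[0.006,0,-0.03,0,0,0,0.04],[0,0,-0.04,0,0,0,0.04],[-0.02,0,-0.04,0,0,0,0.04],[-0.045,0,-0.04,0,0,0,0.04],[-0.045,0,-0.02,0,0,0,0.04],[-0.03,0,0,0,0,0,0.04],[0,0,0,0,0,0,0.04]]'
python3 look.py d wrist top; python3 plan.py; python3 car.py d_wrist 180 30 380 240
```

```text
time: 10.75
tcp_pos: [0.4564, 0.0188, 0.1983]
tool_rot: [0.609, 0.793, -0.0, 0.001]
force: [0.2, -0.8, -0.5]
opening: 0.0397
gripper_force: 0.0
now [0.4553 0.0225 0.1972] yaw 15.28 t 10.85 F [-0.3 -0.1 -0.4] op 0.0399
rect st mm [-11.9  91.6] [ 96.7 109.8] 4.1 corners [[-64.0, 143.0], [-56.0, 33.0], [40.0, 40.0], [32.0, 150.0]] z 0.0467
world centre [0.4387 0.0656]
```

View pics/d_wrist.png

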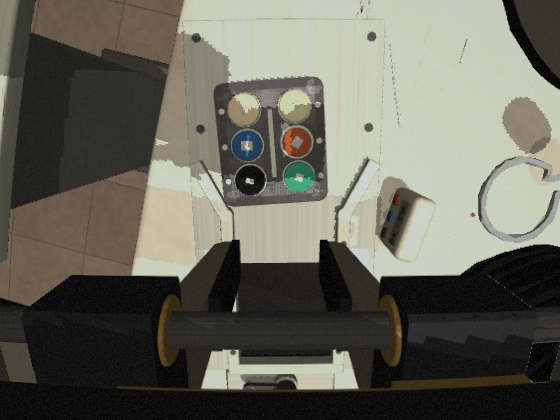

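The wrist view shows the carrier at (270,140), now ~4° yawed and ~12 mm to −x, just before the lead-ins (200,165),(375,162). I'll push it back from its front edge with a lateral shift to centre it.

```bash
python3 -c "
from car import *
print(wo(-.005,.014).round(4), (st([.4553,.0225])*1000).round(1))"
python3 plan.py 0.4655 -0.0077 0.036 14.9 7 0.04
```

```text
[ 0.4654 -0.0076] [-7.  45.7]
now [0.4553 0.0225 0.1972] yaw 15.28 t 10.85 F [-0.3 -0.1 -0.4] op 0.0399
[[-0.005,0,0.023,0,0,0,0.04],[-0.004,0.001,0.023,0,0,0,0.04],[-0.005,0,0.023,0,0,0,0.04],[-0.004,0,0.023,0,0,0,0.04],[-0.005,0.001,0.023,0,0,0,0.04],[-0.004,0,0.023,0,0,0.01,0.04],[-0.005,0,0.023,0,0,0,0.04]]
```

```bash
python3 -m creep '[[-0.016,0.001,0.02,0,0,0,0.04],[-0.016,0.001,0.03,0,0,0.01,0.04],[0,0,0.035,0,0,0,0.04],[0,0,0.035,0,0,0,0.04],[0,0,0.025,0,0,0,0.04],[0,0,0.011,0,0,0,0.04],[0,0,0.004,0,0,0,0.04],[0,0,0,0,0,0,0.04]]'
python3 -m creep '[[0.006,0,0,0,0,0,0.04],[0.006,0,0,0,0,0,0.04],[0.006,0,0,0,0,0,0.04],[0.006,0.002,0,0,0,0,0.04],[0.006,0.002,0,0,0,0,0.04],[0.006,0.002,0,0,0,0,0.04],[0.006,0.002,0,0,0,0,0.04],[0.004,0,0,0,0,0,0.04]]'
python3 plan.py
python3 -m creep '[[-0.01,0,0,0,0,0,0.04],[-0.01,0,-0.04,0,0,0,0.04],[0,0,-0.05,0,0,0,0.04],[0,0,-0.05,0,0,0,0.04],[0,0,-0.02,0,0,0,0.04],[0,0,0,0,0,0,0.04]]'
python3 look.py e wrist top; python3 plan.py; python3 car.py e_wrist 180 30 380 240
```

```text
time: 11.65
tcp_pos: [0.4665, -0.0073, 0.0378]
tool_rot: [0.61, 0.792, -0.0, -0.0]
force: [0.5, -0.2, 0.6]
opening: 0.0399
gripper_force: 0.0
time: 12.45
tcp_pos: [0.4635, 0.0382, 0.0386]
tool_rot: [0.61, 0.792, 0.0, 0.001]
force: [0.9, -5.4, 4.9]
opening: 0.0402
gripper_force: 2.8
now [0.4635 0.0382 0.0386] yaw 14.78 t 12.45 F [ 0.9 -5.4  4.9] op 0.0402
time: 13.05
tcp_pos: [0.4697, 0.0197, 0.2011]
tool_rot: [0.61, 0.792, 0.003, 0.002]
force: [0.0, 0.1, -0.6]
opening: 0.0398
gripper_force: 0.0
now [0.4672 0.0195 0.1977] yaw 14.79 t 13.15 F [-0.6 -0.8  0.7] op 0.04
rect st mm [ -4.4 125.1] [ 96.7 110. ] 4.3 corners [[-57.0, 176.0], [-48.0, 67.0], [48.0, 74.0], [40.0, 184.0]] z 0.0466
world centre [0.4374 0.0999]
```

```bash
python3 -c "
from car import *
for a in ((-.010,.202),(-.0085,.186),(0,.150),(0,.06),(0,-.019)): print(wo(*a).round(4))"
python3 plan.py 0.4122 0.1727 0.20 19.2 5 0.04 / 0.4122 0.1727 0.036 19.2 6 0.04 / 0.4178 0.1577 0.036 19.2 2 0.04 / 0.4353 0.1251 0.036 14.9 6 0.04
```

```text
[0.4122 0.1728]
[0.4178 0.1577]
[0.4353 0.1251]
[0.4584 0.0381]
[ 0.4787 -0.0382]
now [0.4672 0.0195 0.1977] yaw 14.79 t 13.15 F [-0.6 -0.8  0.7] op 0.04
[[0.032,-0.003,0,0,0,-0.02,0.04],[0.033,-0.002,-0.001,0,0,-0.01,0.04],[0.032,-0.002,0,0,0,-0.02,0.04],[0.033,-0.001,-0.001,0,0,-0.01,0.04],[0.032,-0.001,0,0,0,-0.02,0.04],[0,0,0.027,0,0,0,0.04],[0,0,0.028,0,0,0,0.04],[0,0,0.027,0,0,0,0.04]]
[[0,0,0.027,0,0,0,0.04],[0,0,0.028,0,0,0,0.04],[0,0,0.027,0,0,0,0.04],[-0.008,0,0,0,0,0,0.04],[-0.008,0,0,0,0,0,0.04],[-0.006,0.001,0,0,0,0.01,0.04],[-0.006,0.001,0,0,0,0.02,0.04],[-0.006,0.001,0,0,0,0.01,0.04]]
[[-0.006,0.002,0,0,0,0.01,0.04],[-0.006,0.001,0,0,0,0.02,0.04],[-0.006,0.001,0,0,0,0.01,0.04]]
```

```bash
python3 -m creep '[[0.032,-0.003,0,0,0,-0.02,0.04],[0.033,-0.002,-0.001,0,0,-0.01,0.04],[0.032,-0.002,0,0,0,-0.02,0.04],[0.033,-0.001,-0.001,0,0,-0.01,0.04],[0.032,-0.001,0,0,0,-0.02,0.04],[0,0,0.035,0,0,0,0.04],[0,0,0.045,0,0,0,0.04],[0,0,0.04,0,0,0,0.04]]'
python3 -m creep '[[0,0,0.03,0,0,0,0.04],[0,0,0.01,0,0,0,0.04],[0,0,0.003,0,0,0,0.04],[0,0,0,0,0,0,0.04]]'
python3 plan.py 0.4178 0.1577 0.036 19.2 2 0.04 / 0.4353 0.1251 0.036 14.9 6 0.04
```

```text
time: 13.95
tcp_pos: [0.411, 0.1716, 0.0769]
tool_rot: [0.578, 0.816, -0.001, -0.001]
force: [-0.8, 0.4, 0.5]
opening: 0.04
gripper_force: 0.0
time: 14.35
tcp_pos: [0.4128, 0.1718, 0.0368]
tool_rot: [0.578, 0.816, -0.0, -0.0]
force: [-0.3, -0.4, 0.4]
opening: 0.0402
gripper_force: 0.0
now [0.4128 0.1718 0.0368] yaw 19.34 t 14.35 F [-0.3 -0.4  0.4] op 0.0402
[[-0.007,0,0,0,0,0,0.04],[-0.008,0,0.001,0,0,0,0.04],[-0.006,0.001,0,0,0,0.01,0.04],[-0.006,0.001,0,0,0,0.02,0.04],[-0.006,0.001,0,0,0,0.01,0.04],[-0.006,0.001,0,0,0,0.01,0.04],[-0.006,0.002,0,0,0,0.01,0.04],[-0.006,0.001,0,0,0,0.02,0.04]]
```

```bash
python3 -m creep '[[-0.007,0,0,0,0,0,0.04],[-0.008,0,0,0,0,0,0.04],[-0.006,0.001,0,0,0,0.01,0.04],[-0.006,0.001,0,0,0,0.02,0.04],[-0.006,0.001,0,0,0,0.01,0.04],[-0.006,0.001,0,0,0,0.01,0.04],[-0.006,0.002,0,0,0,0.01,0.04],[-0.006,0.001,0,0,0,0.02,0.04]]'
python3 plan.py
python3 -m creep '[[0.012,0,0,0,0,0,0.04],[0.006,0,-0.03,0,0,0,0.04],[0,0,-0.04,0,0,0,0.04],[-0.02,0,-0.04,0,0,0,0.04],[-0.045,0,-0.04,0,0,0,0.04],[-0.045,0,-0.02,0,0,0,0.04],[-0.03,0,0,0,0,0,0.04],[0,0,0,0,0,0,0.04]]'
python3 look.py f wrist; python3 plan.py; python3 car.py f_wrist 180 30 380 240
```

```text
time: 15.15
tcp_pos: [0.436, 0.1268, 0.0378]
tool_rot: [0.61, 0.792, 0.001, -0.0]
force: [-0.7, 6.3, 2.9]
opening: 0.0399
gripper_force: 2.6
now [0.436  0.1268 0.0378] yaw 14.76 t 15.15 F [-0.7  6.3  2.9] op 0.0399
time: 15.95
tcp_pos: [0.4654, 0.0111, 0.2013]
tool_rot: [0.613, 0.79, 0.001, 0.001]
force: [0.0, 0.6, 0.3]
opening: 0.0401
gripper_force: 0.0
now [0.4645 0.0135 0.2005] yaw 14.55 t 16.0 F [-0.5  1.3 -1.3] op 0.0401
rect st mm [-0.6 85. ] [109.5  96.3] 90.0 corners [[-49.0, 30.0], [48.0, 30.0], [48.0, 140.0], [-49.0, 140.0]] z 0.0466
world centre [0.4514 0.0621]
```

```bash
python3 -c "
from car import *
for a in ((0,.164),(0,.07),(0,.01),(0,-.019)): print(wo(*a).round(4))"
python3 plan.py 0.4317 0.1386 0.20 14.9 4 0.04 / 0.4317 0.1386 0.036 14.9 6 0.04
```

```text
[0.4317 0.1386]
[0.4558 0.0478]
[ 0.4713 -0.0102]
[ 0.4787 -0.0382]
now [0.4645 0.0135 0.2005] yaw 14.55 t 16.0 F [-0.5  1.3 -1.3] op 0.0401
[[0.032,0,0,0,0,0,0.04],[0.033,0,0,0,0,0,0.04],[0.032,0,0,0,0,0,0.04],[0.032,0,0,0,0,-0.01,0.04],[0,0,0.027,0,0,0,0.04],[0,0,0.028,0,0,0,0.04],[0,0,0.027,0,0,0,0.04],[0,0,0.028,0,0,0,0.04]]
[[0,0,0.027,0,0,0,0.04],[0,-0.001,0.027,0,0,0,0.04]]
```

```bash
python3 -m creep '[[0.032,0,0,0,0,0,0.04],[0.033,0,0,0,0,0,0.04],[0.032,0,0,0,0,0,0.04],[0.032,0,0,0,0,-0.01,0.04],[0,0,0.035,0,0,0,0.04],[0,0,0.045,0,0,0,0.04],[0,0,0.04,0,0,0,0.04],[0,0,0.03,0,0,0,0.04]]'
python3 -m creep '[[0,0,0.01,0,0,0,0.04],[0,-0.001,0.003,0,0,0,0.04],[0,0,0,0,0,0,0.04]]'
python3 plan.py 0.4558 0.0478 0.036 14.9 10 0.04
```

```text
time: 16.8
tcp_pos: [0.4292, 0.1409, 0.0475]
tool_rot: [0.605, 0.796, -0.001, -0.001]
force: [-0.0, 0.6, -0.4]
opening: 0.04
gripper_force: 0.0
time: 17.1
tcp_pos: [0.4306, 0.1401, 0.0375]
tool_rot: [0.606, 0.795, 0.0, 0.0]
force: [-0.3, -0.0, 0.1]
opening: 0.0398
gripper_force: 0.0
now [0.4306 0.1401 0.0375] yaw 15.39 t 17.1 F [-0.3 -0.   0.1] op 0.0398
[[-0.01,0,0,0,0,0,0.04],[-0.009,0,0,0,0,0,0.04],[-0.01,0,0,0,0,0,0.04],[-0.009,0,0.001,0,0,0,0.04],[-0.01,0,0,0,0,0,0.04],[-0.009,0,0,0,0,0.01,0.04],[-0.01,0,0,0,0,0,0.04],[-0.01,0,0,0,0,0,0.04]]
[[-0.009,0,0,0,0,0,0.04],[-0.01,0,0,0,0,0,0.04]]
```

```bash
python3 -m creep '[[-0.01,0,0,0,0,0.01,0.04],[-0.009,0,0,0,0,0,0.04],[-0.01,0,0.001,0,0,0,0.04],[-0.009,0,0,0,0,0,0.04],[-0.01,0,0,0,0,0,0.04],[-0.01,0,0,0,0,0,0.04]]'
python3 -m creep '[[-0.01,0,0,0,0,0,0.04],[-0.01,0,0,0,0,0,0.04],[-0.01,0,0,0,0,0,0.04],[-0.01,0,0,0,0,0,0.04]]'
python3 plan.py 0.4713 -0.0102 0.036 14.9 6 0.04 / 0.4787 -0.0382 0.036 14.9 4 0.04
```

```text
time: 17.7
tcp_pos: [0.4463, 0.0844, 0.0373]
tool_rot: [0.61, 0.792, 0.002, -0.0]
force: [-1.3, 5.9, 4.7]
opening: 0.0402
gripper_force: 3.0
time: 18.1
tcp_pos: [0.4564, 0.0457, 0.0373]
tool_rot: [0.61, 0.792, 0.002, -0.0]
force: [-1.4, 7.1, 5.2]
opening: 0.0399
gripper_force: 3.3
now [0.4564 0.0457 0.0373] yaw 14.8 t 18.1 F [-1.4  7.1  5.2] op 0.0399
[[-0.01,0,0,0,0,0,0.04],[-0.009,0,0,0,0,0,0.04],[-0.01,0,0.001,0,0,0,0.04],[-0.01,0,0,0,0,0,0.04],[-0.009,0,0,0,0,0,0.04],[-0.01,0,0,0,0,0,0.04],[-0.007,0,0,0,0,0,0.04],[-0.007,0,0,0,0,0,0.04]]
[[-0.008,0,0,0,0,0,0.04],[-0.007,0,0,0,0,0,0.04]]
```

```bash
python3 -m creep '[[-0.008,0,0,0,0,0,0.04],[-0.008,0,0.001,0,0,0,0.04],[-0.008,0,0,0,0,0,0.04],[-0.008,0,0,0,0,0,0.04],[-0.008,0,0,0,0,0,0.04],[-0.008,0,0,0,0,0,0.04],[-0.008,0,0,0,0,0,0.04]]'
python3 -m creep '[[-0.007,0,0,0,0,0,0.04],[-0.007,0,0,0,0,0,0.04],[-0.005,0,0,0,0,0,0.04],[0,0,0,0,0,0,0.04]]'
python3 plan.py 0.4787 -0.0382 0.036 14.9 3 0.04
```

```text
time: 18.8
tcp_pos: [0.4706, -0.0082, 0.0363]
tool_rot: [0.61, 0.792, 0.002, -0.0]
force: [-0.9, 6.7, 6.3]
opening: 0.0401
gripper_force: 3.5
time: 19.2
tcp_pos: [0.4751, -0.0291, 0.0352]
tool_rot: [0.611, 0.792, 0.0, 0.001]
force: [-0.4, 0.9, 0.1]
opening: 0.0396
gripper_force: 0.0
now [ 0.4751 -0.0291  0.0352] yaw 14.68 t 19.2 F [-0.4  0.9  0.1] op 0.0396
[[-0.003,0,0,0,0,0,0.04],[-0.003,0.001,0,0,0,0,0.04],[-0.004,0,-0.001,0,0,0,0.04]]
```

```bash
python3 -m creep '[[-0.003,0,0,0,0,0,0.04],[-0.003,0.001,0,0,0,0,0.04],[-0.003,0,0,0,0,0,0.04],[0,0,0,0,0,0,0.04]]'
python3 plan.py
python3 -m creep '[[0.01,0,0,0,0,0,0.04],[0.01,0,-0.03,0,0,0,0.04],[0,0,-0.04,0,0,0,0.04],[-0.04,0,-0.05,0,0,0,0.04],[-0.05,0,-0.05,0,0,0,0.04],[-0.05,0,-0.03,0,0,0,0.04],[-0.03,0,0,0,0,0,0.04],[0,0,0,0,0,0,0.04]]'
python3 look.py g wrist top; python3 plan.py; python3 car.py g_wrist 150 30 400 240
```

```text
time: 19.6
tcp_pos: [0.4779, -0.0369, 0.0349]
tool_rot: [0.611, 0.792, -0.0, 0.0]
force: [-0.2, 0.9, -0.1]
opening: 0.0399
gripper_force: 0.1
now [ 0.4779 -0.0369  0.0349] yaw 14.75 t 19.6 F [-0.2  0.9 -0.1] op 0.0399
time: 20.4
tcp_pos: [0.5091, -0.1564, 0.2065]
tool_rot: [0.613, 0.79, -0.0, 0.002]
force: [-0.2, 0.8, -0.7]
opening: 0.0395
gripper_force: 0.0
now [ 0.508  -0.1515  0.2048] yaw 14.71 t 20.5 F [ 0.2  1.1 -0.7] op 0.0399
rect st mm [-27.1 -71. ] [ 66.1 156.1] 0.4 corners [[-61.0, 7.0], [-60.0, -149.0], [6.0, -149.0], [5.0, 7.0]] z 0.0421
world centre [ 0.4659 -0.0955]
```

View pics/g_wrist.png

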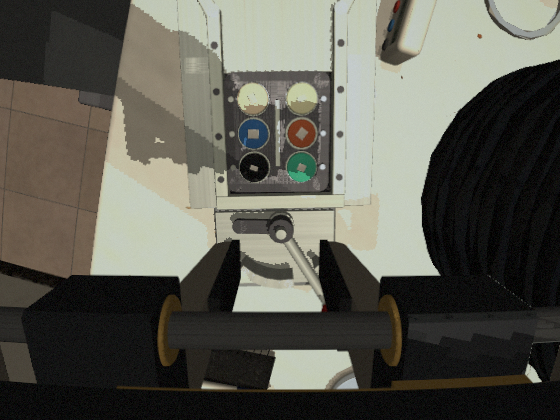

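The carrier appears to sit in the pocket at (277,130), framed by the rails and end stop; the spindle is at (281,229). I'll check the plate's height at its corners.

```bash
python3 - <<'E'
import pickle
from car import *
c=pickle.load(open("g_wrist.pkl","rb"))
P=pts(c);S=st(P);z=P[...,2]
for x in(-40,0,40):
  for y in(-136,-100,-85,-69,-34,-20):
    m=(abs(S[...,0]*1000-x)<3)&(abs(S[...,1]*1000-y)<3)
    print(x,y,m.sum(),np.median(z[m]).round(4) if m.any() else None,end=" | ")
  print()
im=c["image"]
for x,y in((-50,-85),(50,-85),(0,-28),(0,-142)): print(proj(c,[*wo(x/1000,y/1000),.04]).round(0))
r=pickle.load(open("b_wrist.pkl","rb"))
# knob from b: cap top pixels z>.088
P=pts(r);m=np.zeros(P.shape[:2],bool);m[170:230,450:510]=1;h=cv2.cvtColor(r["image"],cv2.COLOR_BGR2HSV).astype(int);m&=((h[...,0]<8)|(h[...,0]>168))&(h[...,1]>120)&(P[...,2]>.09)
print("knob top",P[m].mean(0).round(4),np.ptp(P[m],axis=0).round(4)); print("st knob",st(P[m].mean(0))*1000)
m=np.zeros(m.shape,bool);m[195:240,340:390]=1;m&=(P[...,2]>.056)&(P[...,2]<.09);print("spindle",P[m].mean(0).round(4),P[m][:,2].max())
print("spindle from g",[(zpt(c,u,v).round(4)) for u,v in((281,226),(281,229),(281,232))], st(zpt(c,281,229))*1000)
E
```

```text
-40 -136 29 0.0399 | -40 -100 48 0.0399 | -40 -85 44 0.0401 | -40 -69 45 0.04 | -40 -34 43 0.0401 | -40 -20 47 0.032 | 
0 -136 35 0.0396 | 0 -100 36 0.0409 | 0 -85 36 0.0405 | 0 -69 41 0.0411 | 0 -34 49 0.04 | 0 -20 47 0.0321 | 
40 -136 29 0.04 | 40 -100 36 0.0402 | 40 -85 46 0.0401 | 40 -69 40 0.0398 | 40 -34 44 0.04 | 40 -20 42 0.0323 | 
[224. 136.]
[331. 135.]
[277.  71.]
[278. 196.]
knob top [ 0.5872 -0.2472  0.0966] [0.0455 0.1851 0.2791]
st knob [  51.03824172 -248.86521071]
spindle [ 0.5226 -0.1858  0.0615] 0.07183294259312939
spindle from g [array([ 0.519 , -0.18  ,  0.0605]), array([ 0.5189, -0.1799,  0.0704]), array([ 0.5196, -0.1827,  0.0701])] [   2.35262024 -166.26072715]
```

```bash
python3 - <<'E'
import pickle
from car import *
for n,roi,kr in(("g_wrist",(262,212,300,248),None),("b_wrist",(345,198,388,238),(450,170,512,230)),("a_top",(330,208,345,225),(345,185,372,210))):
    r=pickle.load(open(n+".pkl","rb"));P=pts(r);h=cv2.cvtColor(r["image"],cv2.COLOR_BGR2HSV).astype(int)
    def R(b): m=np.zeros(P.shape[:2],bool);m[b[1]:b[3],b[0]:b[2]]=1;return m
    m=R(roi)&(P[...,2]>.066)&(P[...,2]<.076);q=P[m];print(n,"spin",len(q),(q.mean(0).round(4),np.ptp(q,axis=0).round(3)) if len(q) else "")
    if kr:
        red=R(kr)&((h[...,0]<8)|(h[...,0]>165))&(h[...,1]>90);t=red&(P[...,2]>.0915)&(P[...,2]<.1);q=P[t]
        print("  knobtop",len(q),np.percentile(q,[3,50,97],axis=0).round(4),((np.percentile(q,3,axis=0)+np.percentile(q,97,axis=0))/2).round(4))
E
```

```text
g_wrist spin 100 (array([ 0.5199, -0.1842,  0.0698]), array([0.01 , 0.01 , 0.005]))
b_wrist spin 108 (array([ 0.5198, -0.1839,  0.0696]), array([0.01 , 0.01 , 0.006]))
  knobtop 446 [[ 0.5792 -0.2586  0.0921]
 [ 0.5876 -0.2493  0.0941]
 [ 0.5963 -0.241   0.0957]] [ 0.5877 -0.2498  0.0939]
a_top spin 9 (array([ 0.5164, -0.1852,  0.0702]), array([0.013, 0.007, 0.01 ]))
  knobtop 18 [[ 0.5798 -0.2572  0.0922]
 [ 0.5849 -0.251   0.0951]
 [ 0.593  -0.244   0.0985]] [ 0.5864 -0.2506  0.0954]
```

```bash
python3 - <<'E'
import pickle
from car import *
c=pickle.load(open("a_top.pkl","rb"));P=pts(c)
m=np.zeros(P.shape[:2],bool);m[75:190,262:370]=1;q=P[m&(P[...,2]>.23)&(P[...,2]<.28)]
print("coil",np.percentile(q,[1,50,99],axis=0).round(3));lo,hi=np.percentile(q,1,axis=0),np.percentile(q,99,axis=0);C=((lo+hi)/2)[:2];print(C)
k=np.array([.5877,-.2502])
for yaw in range(-90,90,15):
    a=np.radians(yaw);y=np.array([np.cos(a),np.sin(a)]);x=np.array([-y[1],y[0]]);d=C-k
    print(yaw,"gap",round(np.hypot(max(abs(d@y)-.095,0),max(abs(d@x)-.0375,0))-.139,3))
E
```

```text
coil [[ 0.651 -0.226  0.234]
 [ 0.787 -0.093  0.252]
 [ 0.935  0.039  0.259]]
[ 0.79292991 -0.09330688]
-90 gap 0.04
-75 gap 0.062
-60 gap 0.08
-45 gap 0.08
-30 gap 0.062
-15 gap 0.04
0 gap 0.023
15 gap 0.017
30 gap 0.022
45 gap 0.022
60 gap 0.017
75 gap 0.024
```

```bash
python3 plan.py 0.5877 -0.2502 0.17 -50 9 0.055 / 0.5877 -0.2502 0.066 -50 5 0.055
```

```text
now [ 0.508  -0.1515  0.2048] yaw 14.71 t 20.5 F [ 0.2  1.1 -0.7] op 0.0399
[[-0.013,0.006,0.004,0,0,0.13,0.055],[-0.012,0.007,0.004,0,0,0.12,0.055],[-0.011,0.009,0.004,0,0,0.13,0.055],[-0.01,0.01,0.003,0,0,0.12,0.055],[-0.008,0.011,0.004,0,0,0.13,0.055],[-0.007,0.013,0.004,0,0,0.12,0.055],[-0.006,0.013,0.004,0,0,0.13,0.055],[-0.003,0.013,0.004,0,0,0.12,0.055]]
[[-0.002,0.014,0.004,0,0,0.13,0.055],[0,0,0.021,0,0,0,0.055],[0,0,0.02,0,0,0,0.055],[0,0,0.021,0,0,0,0.055],[0,0,0.021,0,0,0,0.055],[0,0,0.021,0,0,0,0.055]]
```

```bash
python3 -m creep '[[-0.013,0.006,0.004,0,0,0.13,0.055],[-0.012,0.007,0.004,0,0,0.12,0.055],[-0.011,0.009,0.004,0,0,0.13,0.055],[-0.01,0.01,0.003,0,0,0.12,0.055],[-0.008,0.011,0.004,0,0,0.13,0.055],[-0.007,0.013,0.004,0,0,0.12,0.055],[-0.006,0.013,0.004,0,0,0.13,0.055],[-0.003,0.013,0.004,0,0,0.12,0.055]]'
python3 -m creep '[[-0.002,0.014,0.004,0,0,0.13,0.055],[0,0,0,0,0,0,0.055]]'
python3 look.py h wrist; python3 plan.py 0.5877 -0.2502 0.067 -50 5 0.055
```

```text
time: 21.3
tcp_pos: [0.5797, -0.2369, 0.173]
tool_rot: [0.916, 0.401, -0.001, -0.001]
force: [0.4, 0.0, 0.7]
opening: 0.0551
gripper_force: 0.0
time: 21.5
tcp_pos: [0.5886, -0.2487, 0.1685]
tool_rot: [0.939, 0.343, -0.001, -0.0]
force: [-0.3, -0.1, 0.3]
opening: 0.0554
gripper_force: 0.0
now [ 0.5882 -0.2481  0.1688] yaw -49.74 t 21.55 F [-0.9  0.4  0.5] op 0.0548
[[0,0,0.02,0,0,0,0.055],[-0.001,0.001,0.021,0,0,0,0.055],[0,0,0.02,0,0,0,0.055],[0,0,0.02,0,0,0,0.055],[-0.001,0,0.021,0,0,0,0.055]]
```

View pics/h_wrist.png

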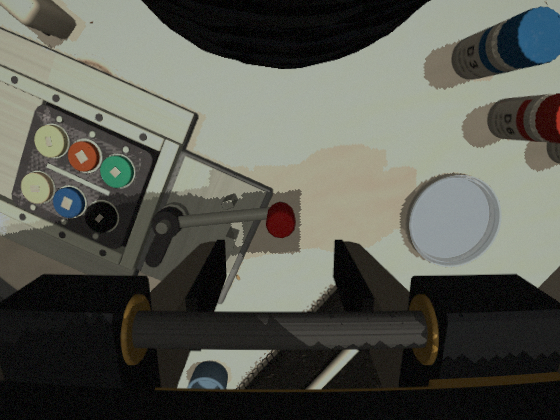

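The grip's red cylinder sits at (281,219), centred between the fingers (columns ~225 and 335); going down and gripping.

```bash
python3 -m creep '[[0,0,0.03,0,0,0,0.055],[-0.001,0.001,0.035,0,0,0,0.055],[-0.001,0,0.025,0,0,0,0.055],[0,0,0.009,0,0,0,0.055],[0,0,0.003,0,0,0,0.055],[0,0,0,0,0,0,0.055]]'
python3 plan.py
python3 -m creep '[[0,0,0,0,0,0,0.005],[0,0,0,0,0,0,0.005],[0,0,0,0,0,0,0.005],[0,0,0,0,0,0,0.005],[0,0,0,0,0,0,0.005]]'
python3 plan.py
```

```text
time: 22.15
tcp_pos: [0.5881, -0.2515, 0.0689]
tool_rot: [0.939, 0.343, 0.0, 0.0]
force: [0.7, -0.2, 0.2]
opening: 0.0551
gripper_force: 0.0
now [ 0.5881 -0.2515  0.0689] yaw -49.89 t 22.15 F [ 0.7 -0.2  0.2] op 0.0551
time: 22.65
tcp_pos: [0.5872, -0.2511, 0.0681]
tool_rot: [0.94, 0.342, -0.0, -0.001]
force: [-2.3, 1.9, 1.3]
opening: 0.0209
gripper_force: 30.0
now [ 0.5872 -0.2511  0.0681] yaw -49.95 t 22.65 F [-2.3  1.9  1.3] op 0.0209
```

```bash
python3 -m creep '[[0,0,-0.004,0,0,0,0.005],[0,0,-0.005,0,0,0,0.005],[0,0,-0.005,0,0,0,0.005],[0,0,0,0,0,0,0.005]]'
python3 - <<'E'
import subprocess,numpy as np
from h import manip
p=manip.observe()["tcp_pos"];S=np.array([.5199,-.1841]);a0=np.arctan2(*(p[:2]-S)[::-1]);a1=np.radians(-127.3)
r0=np.linalg.norm(p[:2]-S);print(np.degrees(a0),r0)
legs=[]
for a in np.linspace(a0,a1,13)[1:]:
    legs.append(f"{S[0]+.095*np.cos(a):.4f} {S[1]+.095*np.sin(a):.4f} {p[2]:.4f} -50 1 0.005")
print(subprocess.run(["python3","plan.py"," / ".join(legs)],capture_output=True,text=True).stdout)
E
```

```text
time: 23.05
tcp_pos: [0.5869, -0.2512, 0.0822]
tool_rot: [0.94, 0.342, -0.001, -0.001]
force: [-3.3, 2.5, -4.5]
opening: 0.0214
gripper_force: 30.0
-45.03504579420708 0.09478119315682187
now [ 0.5869 -0.2512  0.0822] yaw -49.96 t 23.05 F [-3.3  2.5 -4.5] op 0.0214
[[-0.011,0,0,0,0,0,0.005],[-0.012,-0.001,0,0,0,0,0.005],[-0.011,-0.002,0,0,0,0,0.005],[-0.011,-0.004,0,0,0,0,0.005],[-0.01,-0.005,0,0,0,0,0.005],[-0.009,-0.006,0,0,0,0,0.005],[-0.009,-0.007,0,0,0,0,0.005],[-0.008,-0.008,0,0,0,0,0.005]]
[[-0.007,-0.009,0,0,0,0,0.005],[-0.005,-0.01,0,0,0,0,0.005],[-0.005,-0.011,0,0,0,0,0.005],[-0.003,-0.011,0,0,0,0,0.005]]
```

```bash
python3 -m creep '[[-0.011,0,0,0,0,0,0.005],[-0.012,-0.001,0,0,0,0,0.005],[-0.011,-0.002,0,0,0,0,0.005],[-0.011,-0.004,0,0,0,0,0.005],[-0.01,-0.005,0,0,0,0,0.005],[-0.009,-0.006,0,0,0,0,0.005]]'
python3 - <<'E'
import subprocess,numpy as np
from h import manip
p=manip.observe()["tcp_pos"];S=np.array([.5199,-.1841]);a0=np.arctan2(*(p[:2]-S)[::-1]);a1=np.radians(-127.3)
r0=np.linalg.norm(p[:2]-S);print(np.degrees(a0),r0)
legs=[]
for a in np.linspace(a0,a1,7)[1:]:
    legs.append(f"{S[0]+.095*np.cos(a):.4f} {S[1]+.095*np.sin(a):.4f} {.082:.4f} -50 1 0.005")
print(subprocess.run(["python3","plan.py"," / ".join(legs)],capture_output=True,text=True).stdout)
E
```

```text
time: 23.65
tcp_pos: [0.5261, -0.2795, 0.0821]
tool_rot: [0.94, 0.342, 0.0, -0.0]
force: [0.5, 4.3, -5.3]
opening: 0.0214
gripper_force: 30.0
-86.2672388155813 0.09561466279565516
now [ 0.5261 -0.2795  0.0821] yaw -50.02 t 23.65 F [ 0.5  4.3 -5.3] op 0.0214
[[-0.008,-0.008,0,0,0,0,0.005],[-0.008,-0.008,0,0,0,0,0.005],[-0.007,-0.009,0,0,0,0,0.005],[-0.006,-0.01,0,0,0,0,0.005],[-0.004,-0.01,0,0,0,0,0.005],[-0.003,-0.011,0,0,0,0,0.005]]
```

```bash
python3 -m creep '[[-0.008,-0.007,0,0,0,0,0.005],[-0.008,-0.008,0,0,0,0,0.005],[-0.007,-0.009,0,0,0,0,0.005],[-0.006,-0.01,0,0,0,0,0.005],[-0.004,-0.01,0,0,0,0,0.005],[-0.003,-0.011,0,0,0,0,0.005],[0,0,0,0,0,0,0.005]]'
python3 - <<'E'
import numpy as np
from h import manip
s=manip.observe();p=s["tcp_pos"];S=np.array([.5199,-.1841]);d=p[:2]-S
a=np.degrees(np.arctan2(d[1],d[0]));print(p.round(4),a,np.linalg.norm(d),"turn",np.radians(14.9-a)-1,s["force"].round(1))
E
```

```text
time: 24.35
tcp_pos: [0.4622, -0.2604, 0.0822]
tool_rot: [0.94, 0.342, -0.001, -0.0]
force: [-1.4, -2.0, -5.4]
opening: 0.0211
gripper_force: 30.0
[ 0.4622 -0.2604  0.0822] -127.09944668615687 0.09562340951694585 turn 1.4783578806835882 [-1.4 -2.  -5.4]
```

```bash
python3 -m creep '[[0,0,0.004,0,0,0,0.005],[0,0,0.004,0,0,0,0.005],[0,0,0.003,0,0,0,0.005],[0,0,0,0,0,0,0.005]]'; python3 plan.py
```

```text
time: 24.75
tcp_pos: [0.4627, -0.2607, 0.0704]
tool_rot: [0.94, 0.342, -0.001, -0.001]
force: [-3.8, -0.5, -5.4]
opening: 0.021
gripper_force: 30.0
now [ 0.4627 -0.2607  0.0704] yaw -50.01 t 24.75 F [-3.8 -0.5 -5.4] op 0.021
```

```bash
python3 -m creep '[[0,0,0.002,0,0,0,0.005],[0,0,0.001,0,0,0,0.005],[0,0,0,0,0,0,0.005]]'; python3 plan.py
python3 -m creep '[[0,0,0,0,0,0,0.045],[0,0,0,0,0,0,0.045],[0,0,0,0,0,0,0.045],[0,0,0,0,0,0,0.045],[0,0,-0.01,0,0,0,0.045],[0,0,-0.03,0,0,0,0.045],[0,0,-0.04,0,0,0,0.045],[0,0,-0.04,0,0,0,0.045]]'
python3 -m creep '[[0,0,-0.02,0,0,0,0.045],[0,0,0,0,0,0,0.045]]'
python3 look.py i wrist top side; python3 plan.py
```

```text
time: 25.05
tcp_pos: [0.4626, -0.2612, 0.068]
tool_rot: [0.94, 0.342, -0.001, -0.001]
force: [-7.7, -0.8, 4.9]
opening: 0.021
gripper_force: 30.0
now [ 0.4626 -0.2612  0.068 ] yaw -50.03 t 25.05 F [-7.7 -0.8  4.9] op 0.021
time: 25.85
tcp_pos: [0.4638, -0.2604, 0.1899]
tool_rot: [0.94, 0.342, -0.0, -0.0]
force: [1.9, -0.0, 0.6]
opening: 0.0451
gripper_force: 0.0
time: 26.05
tcp_pos: [0.466, -0.2614, 0.2118]
tool_rot: [0.94, 0.342, 0.003, 0.002]
force: [-0.3, -0.0, 0.0]
opening: 0.0453
gripper_force: 0.0
now [ 0.4638 -0.2598  0.2077] yaw -49.95 t 26.2 F [ 0.4 -0.2 -0.4] op 0.045
```

View pics/i_wrist.png

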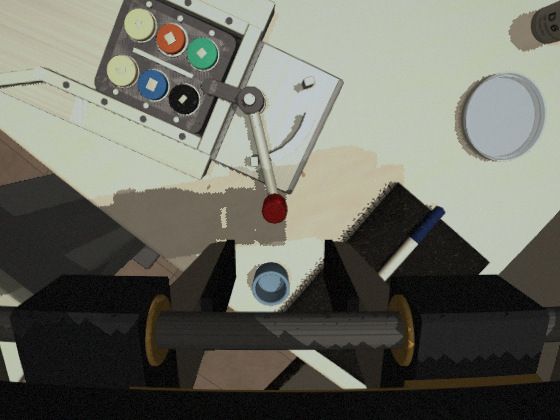

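The lever now points across to (275,208) with its tongue over the carrier's edge at (215,87); checking heights, and the plate and brush.

```bash
python3 - <<'E'
import pickle
from car import *
r=pickle.load(open("i_wrist.pkl","rb"));P=pts(r);h=cv2.cvtColor(r["image"],cv2.COLOR_BGR2HSV).astype(int)
m=np.zeros(P.shape[:2],bool);m[185:228,255:295]=1;m&=((h[...,0]<8)|(h[...,0]>165))&(h[...,1]>90)
q=P[m&(P[...,2]>.088)&(P[...,2]<.11)];k=(np.percentile(q,3,axis=0)+np.percentile(q,97,axis=0))/2
print("knob top",len(q),k.round(4),np.percentile(q[:,2],[5,50,95]).round(4))
m=np.zeros(m.shape,bool);m[85:115,238:268]=1;s=P[m&(P[...,2]>.063)&(P[...,2]<.08)];print("spindle",s.mean(0).round(4),"z50",np.median(s[:,2]).round(4))
d=k[:2]-[.5199,-.1841];print("radius",np.hypot(*d),"turn",np.radians(14.9)-np.arctan2(d[1],d[0])-1)
S=st(P);z=P[...,2]
for x,y in((-40,-136),(-40,-34),(0,-50),(40,-136),(40,-60)):
    m=(abs(S[...,0]*1000-x)<3)&(abs(S[...,1]*1000-y)<3);print(x,y,m.sum(),np.median(z[m]).round(4) if m.any() else None)
E
python3 - <<'E'
import cv2,numpy as np
a=cv2.imread("pics/a_top.png")[95:280,120:440];b=cv2.imread("pics/i_top.png")[95:280,120:440]
cv2.imwrite("pics/cmp.png",cv2.resize(np.vstack([b]),None,fx=2.5,fy=2.5,interpolation=cv2.INTER_CUBIC))
E
```

```text
knob top 498 [ 0.4634 -0.26    0.0927] [0.0904 0.094  0.0953]
spindle [ 0.52   -0.1852  0.0696] z50 0.0698
radius 0.09466833773540141 turn 1.4706039188544233
-40 -136 57 0.0391
-40 -34 40 0.0399
0 -50 42 0.0398
40 -136 63 0.0392
40 -60 44 0.0399
```

View pics/cmp.png

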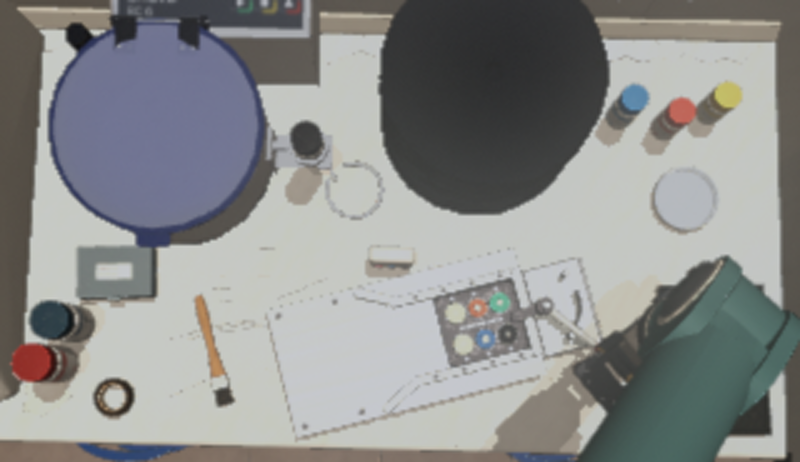

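The top view shows the brush on the worktop, the carrier seated, the lever locked and the bystanders in place. The knob top is at 94 mm, the same as when it was down in the open slot, so the lever is fully down.

```bash
python3 -c "
from cell import order
print(order.hand_in())"
```

```text
the job is handed in; nothing more can be done
None
```

I handed the job in at about 26 s of the 72 s: the brush lies on the worktop, the carrier is flat in its seat, the lever is fully down in the locked notch, and everything else stands where it was.

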